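Fit the missing locating pin of a board-test fixture

TASK

One of the four bushings on the board-test fixture has lost its locating pin. Take the spare steel pin from its black stand, feel about with its blunt foot for the bushing's off-centre hole, and press it straight down until its collar sits flush on the bushing; then let go of it. Be gentle: never lean on the fixture with more than about two and a half kilograms (25 N), and leave the spool, the mouse and the screwdriver where they lie.

Things in the scene. Friction and masses are not known exactly. Their poses are not given: they have to be found in the camera images.
- pin_center (a point): Spare steel locating pin, 71 mm long, 80 g: on its axis half-way up, z up the pin. From the foot: blunt round shank 12 mm across, 22 mm long, no chamfer; collar 22 mm across, 5 mm thick; plain round handle 14 mm across, 44 mm long. Below this point: foot 35.5, collar underside 13.5, collar top 8.5 mm; handle's top 35.5 mm above. Grip it 17 to 20 mm above this point. Starts upright in the stand.
- stand: Black plastic block, 60 x 80 mm, 30 mm high, fixed to the bench, with one 14 mm hole in its middle, in which the spare pin hangs upright by its collar (lift it straight up by at least 22 mm to free it). Origin at the centre of its underside, z up.
- fixture: Board-test fixture fixed to the bench, turned any way round: aluminium base 170 mm (its x) by 220 mm (its y), 20 mm high, small green circuit board in the middle. Origin at the centre of its underside. Four round steel bushings, 56 mm across, tops 50 mm above the bench, at x +-50, y +-70 mm; three hold pins that stand 49 mm above them; the one at x -50, y +70 is empty.
- mark (a point): Middle of the empty bushing, level with its flat top. Its upright 14 mm blind hole (sharp-edged, no chamfer) is eccentric: the hole's centre lies 2.5 to 5.5 mm from this point, direction unknown. The bushing does not yield. 14 mm down the pin meets a stiff sliding stop that takes about 6 N to push and stays where pushed; 8 mm further the collar sits on the bushing: fully home.
- spool: Bystander: grey solder spool, 60 mm diameter, 44 mm high, loose; origin at the centre of its underside.
- mouse: Bystander: black computer mouse, 100 x 60 x 33 mm, loose; origin at the centre of its underside.
- driver: Bystander: screwdriver, 170 mm long, lying loose on the bench along its x axis.

How it is judged:
By the outcome, as a careful person would: the job done as asked, in the order asked, and still so for the second after the job is handed in, with the robot touching nothing.
It also fails if it takes over 70 s, if anything falls off the work surface, if the arm or the gripper's body presses on something with over 40 N, if the wrist force passes 120 N, or if a joint passes its speed limit or range.

ROBOT

A 6-joint arm with a two-finger parallel gripper is mounted at the origin on the work surface. World frame = base frame: x ahead of the robot, y to its left, z up, the work surface at z = 0. Lengths are in mm, angles in rad, forces in N, time in s.
With the tool pointing down it reaches from about 350 to 975 mm from the base axis. Payload 7.1 kg.
Tool frame: the origin (TCP) lies at the very end of the fingers, on their centre line; the grasp point (between the pads) lies ctrl.hold_point_z behind it (ctrl.hold_point_z is the distance from the TCP to the grasp point, in mm); z points along the fingers, y is the line along which they close (so a half turn about z gives the same grasp; the last joint's range is limited). The gripper opens to 88 mm and grips with 3 to 60 N. Pads are 20 mm wide; open, the fingers measure 115 mm over their backs; the gripper's body (75 mm by 178 mm) begins 61 mm behind the grasp point.
Start: joints at [1.218, 0.423, 1.63, -0, 1.089, -0.019], TCP at [204.74, 590.497, 222.675] pointing down, gripper open.
Joint ranges: [-3, 3], [-0.9, 2.11], [0.09, 2.58], [-1.31, 4.45], [0.11, 2.69], [-2.54, 2.54]. Speed limits (rad/s): [2.39, 2.39, 3.01, 3.14, 3.14, 3.14].

INTERFACE

Orientations are given as a rotation vector (axis times angle).
In Python, from workcell import ctrl gives the robot as it stands. The module is installed in compiled form; this text tells all that it offers.
- The arm moves only by the shell command python3 -m creep 'ROWS'. ROWS is JSON, a list of rows, each an object with "translation": the shift along the tool's x, y, z in mm, a list of three; "angular": the turn, a rotation vector about the tool's x, y, z in rad, a list of three; "jaw": the opening, from 0 (shut) to 1 (fully open). A call has exactly 8 rows; each row is the pose to reach, as a shift and turn from the pose commanded when the call began, along the tool's axes at that moment; what a row does not reach only later rows make up. A row lasts 1/8 s, in which the tool goes at most 62.5 mm and 10.7 degrees, less where a joint would pass 70% of its speed; a pose out of reach is approached as far as the arm can. A call with a gripper value outside its range is refused whole. The fingers move at their own pace and stop on an object; the grip force is fixed at half the most. Time passes only in rows, so rows that repeat a pose let the fingers close, or fill a call up. It gives the time, the measured TCP pose, the force, the opening and the grip force at its end, in the units of the state.
- ctrl.get_obs(): the state, without advancing time (a new reading comes with each control period).
- ctrl.get_image(name): name is "scene" or "top"; returns the picture (480x640x3 uint8, red, green, blue); there is no depth.
- ctrl.camera_info(name): a dict with "camera_matrix" (3x3 intrinsics, pixels), "world_from_camera" (4x4, takes a point from camera to world coordinates). Camera axes: x right, y up, looking along -z (the intrinsics and any distortion apply to the point x, -y, -z); pixel columns grow to the right and rows downward; lengths in mm; the calibration is good to about 2 mm. A picture is of the moment at which its call begins. camera_info takes no time and is no camera call.
- ctrl.close_job(): hands the job in; it is judged then, once.
Trained networks look in the newest picture that a camera, given by its name, has taken for a name from the list of things; names that differ only in an ending like _2 or _b are one class to them, and where a whole thing is asked for, a point or a joint stands for the part that bears it (a point fixed in the world has none). Each returns a list of dicts, best first, with "score" (0 to 1); they miss things now and then, are a little off and sometimes report something else, mostly with a low value. They report only what shows in the picture. A call takes as long as a camera call.
- ctrl.look_for(camera, label): "rect" ([left, top, right, bottom] in pixels, round what is visible of it).
The state is a dict: "t": time; "qpos": joint angles; "qvel": joint speeds; "joint_torque": joint torques, N m; "ee_pos": TCP position; "orientation": TCP orientation; "ft_force": force on the tool from outside, world axes, zero at the start; "moment": the same for the moment, N m; "width": finger opening in mm; "grasp_force": force on a finger pad.
Only numpy, scipy, OpenCV 4.12 (cv2) and the standard library are available. Lean on these libraries where they do the work, as an engineer would, in place of code of your own. Each camera call takes 0.05 s, during which the arm holds its last target. There are 200 camera calls.

## Working session

There is one attempt and no reset: what is moved stays moved. The work goes in short steps, Python scripts to look and compute and a shell command to move; the robot and the scene stay as the last step left them, time stands still between calls to the robot, and variables do not carry over. Pictures are saved under pics/ and viewed, at most 10 in all, crops included, and the job is handed in when it is done.

```bash
mkdir -p pics
python3 - <<'E'
from workcell import ctrl
import cv2
print(ctrl.get_obs(), ctrl.hold_point_z)
for c in("scene","top"):
    im=ctrl.get_image(c); cv2.imwrite(f"pics/{c}0.png",im[:,:,::-1])
    print(c,ctrl.camera_info(c))
    for l in("pin_center","stand","fixture","mark","spool","mouse","driver"):
        print(l,[(r["rect"],round(r["score"],2)) for r in ctrl.look_for(c,l)][:4])
E
```

```text
{'t': 0.0, 'qpos': array([ 1.21800196e+00,  4.23839416e-01,  1.63069104e+00,  3.42238867e-06,
        1.08860206e+00, -1.90156341e-02]), 'qvel': array([7.63826270e-04, 1.39769214e-03, 1.37956661e-05, 1.33824658e-05,
       2.14273259e-03, 1.43227114e-03]), 'joint_torque': array([ 1.88624887e-03, -5.44644570e+01, -2.73655701e+01,  6.44232729e-02,
        2.28696002e-02, -1.10662854e-04]), 'ee_pos': array([204.54998521, 589.98619909, 221.90218223]), 'orientation': array([-5.21822532e-01, -3.09765928e+00,  2.37603679e-03]), 'ft_force': array([-0.16753855, -0.77130757,  0.20782375]), 'moment': array([-0.02530039, -0.07585   , -0.01616139]), 'grasp_force': 0.0, 'width': 87.56593933120807} 18.700000000000003
scene {'camera_matrix': array([[485.85940236,   0.        , 315.76296959],
       [  0.        , 485.85940236, 243.35753605],
       [  0.        ,   0.        ,   1.        ]]), 'world_from_camera': array([[-1.81471361e-01, -8.35579031e-01,  5.18532379e-01,
         1.16373337e+03],
       [ 9.83373097e-01, -1.57806888e-01,  8.98573158e-02,
         8.13267891e+01],
       [ 6.7450923
[... 711 characters left out ...]
rray([[ 1.31218051e-02,  9.80842727e-01, -1.94358853e-01,
         4.29209473e+02],
       [-9.99509044e-01,  7.33556412e-03, -3.04608104e-02,
        -1.23953994e+01],
       [-2.84515325e-02,  1.94663132e-01,  9.80457432e-01,
         8.84707247e+02],
       [ 0.00000000e+00,  0.00000000e+00,  0.00000000e+00,
         1.00000000e+00]])}
pin_center [([140.8, 280.5, 162.3, 295.0], 0.76)]
stand [([133.9, 258.5, 190.3, 316.1], 0.86)]
fixture [([268.6, 188.9, 418.4, 329.7], 0.96)]
mark [([267.3, 191.0, 419.4, 328.3], 0.63)]
spool [([467.1, 275.6, 509.4, 309.2], 0.76)]
mouse [([215.6, 143.7, 250.8, 195.9], 0.74)]
driver [([427.0, 117.5, 451.9, 200.2], 0.68), ([269.8, 188.2, 421.6, 329.0], 0.51)]
```

Run:
```python
import cv2
a=cv2.imread("pics/top0.png")[180:340,120:430]; cv2.imwrite("pics/topc.png",cv2.resize(a,(775,400),interpolation=cv2.INTER_CUBIC))
a=cv2.imread("pics/scene0.png")[180:300,240:490]; cv2.imwrite("pics/scenec.png",cv2.resize(a,(800,384),interpolation=cv2.INTER_CUBIC))
```

```text
(no output)
```

View pics/topc.png

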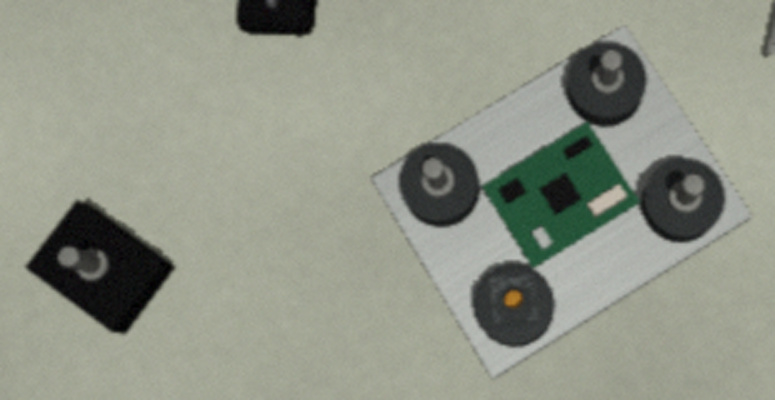

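View pics/scenec.png

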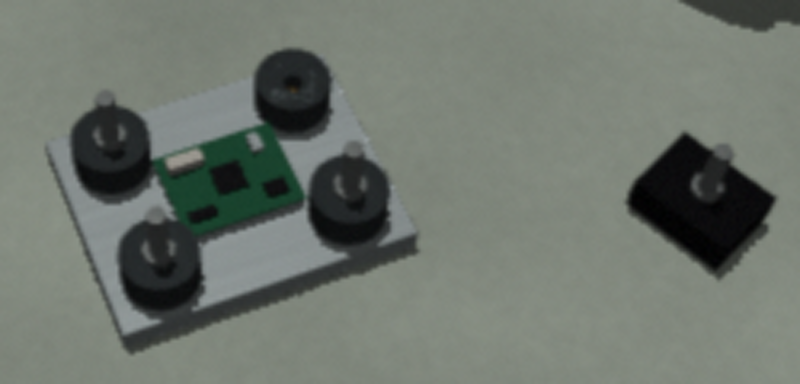

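The top crop shows the stand with the pin top at about (68,256), and the empty bushing at (513,303) with an orange spot inside. The scene crop shows the pin top at (725,152) and the bushing at (293,85). Next I fit poses and zoom on the bushing.

```bash
cat > h.py <<'E'
import numpy as np
from workcell import ctrl
def proj(c,P):
    i=ctrl.camera_info(c);T=np.linalg.inv(i["world_from_camera"]);K=i["camera_matrix"]
    p=np.atleast_2d(P)@T[:3,:3].T+T[:3,3]; p=p*[1,-1,-1]; q=p@K.T
    return q[:,:2]/q[:,2:]
def back(c,uv,z):
    i=ctrl.camera_info(c);W=i["world_from_camera"];K=i["camera_matrix"]
    d=np.linalg.solve(K,[*uv,1])*[1,-1,-1]; d=W[:3,:3]@d
    return W[:3,3]+d*(z-W[2,3])/d[2]
top=lambda u,v:(120+u/2.5,180+v/2.5)
sc=lambda u,v:(240+u/3.2,180+v/3.2)
E
python3 - <<'E'
from h import *
import cv2
from scipy.optimize import least_squares
T={"A":(622,27),"B":(372,178),"C":(494,377),"D":(750,216)}
S={"D":(48,150),"A":(127,335),"B":(413,235)}
# C corner is nearest the empty bushing(-50,70) -> (-85,110); find handedness: B,D neighbours
w={k:back("top",top(*v),20) for k,v in T.items()}
print({k:np.round(v,1) for k,v in w.items()},{k:np.round(back("scene",sc(*v),20),1) for k,v in S.items()})
e=w["D"]-w["C"]; print("CD",np.hypot(*e[:2]),"CB",np.hypot(*(w["B"]-w["C"])[:2]))
loc={"C":(-85,110,20),"D":(-85,-110,20),"A":(85,-110,20),"B":(85,110,20)}
pt={"NE":(611,61),"NW":(433,168),"SE":(693,185)}; ps={"NE":(155,215),"NW":(353,150),"SE":(105,99)}
pl={"NE":(50,-70,99),"NW":(50,70,99),"SE":(-50,-70,99)}
for use in(("top",),("scene",),("top","scene")):
    def res(x):
        c,s=np.cos(x[2]),np.sin(x[2]);r=[]
        f=lambda p:np.array([x[0]+c*p[0]-s*p[1],x[1]+s*p[0]+c*p[1],p[2]])
        for cam,L,Q,m in(("top",loc,T,top),("scene",loc,S,sc),("top",pl,pt,top),("scene",pl,ps,sc)):
            if cam in use:
                for k in Q: r+=list(proj(cam,f(L[k]))[0]-m(*Q[k]))
        return np.array(r)
    y0=np.arctan2(-(e[0])*-1,-e[1]); 
    best=min((least_squares(res,[w["C"][0]/2+w["A"][0]/2,w["C"][1]/2+w["A"][1]/2,a]) for a in np.arange(0,6.3,.7)),key=lambda r:r.cost)
    x=best.x;c,s=np.cos(x[2]),np.sin(x[2]); m=[x[0]-50*c-70*s,x[1]-50*s+70*c,50]
    print(use,x,"rms",np.sqrt(np.mean(best.fun**2)),"mark",m)
for cam in("top","scene"): print(cam,"mark px",proj(cam,m))
for cam,f,p in(("top",top,(68,256)),("scene",sc,(725,152))): print("pin top",back(cam,f(*p),79))
print("stand corners",[np.round(back("top",top(*p),30),1) for p in((83,202),(27,266),(122,332),(173,267))])
ims=[]
for cam in("top","scene"):
    st=np.mean([ctrl.get_image(cam).astype(float) for _ in range(6)],0)[:,:,::-1]
    u,v=proj(cam,m)[0].round().astype(int); k=st[v-20:v+20,u-20:u+20]
    print(cam,u-20,v-20); ims.append(cv2.resize(np.clip(k*1.8,0,255).astype(np.uint8),(400,400),interpolation=cv2.INTER_CUBIC))
cv2.imwrite("pics/bush.png",np.hstack(ims))
E
```

```text
{'A': array([704.9, -74.8,  20. ]), 'B': array([589.7, 107.2,  20. ]), 'C': array([448.3,  16.5,  20. ]), 'D': array([ 564.1, -165.4,   20. ])} {'D': array([ 574.9, -163.8,   20. ]), 'A': array([710.2, -74.9,  20. ]), 'B': array([596.9, 104.5,  20. ])}
CD 215.62337233991877 CB 168.05095033091044
('top',) [576.86727008 -29.24561454   6.84954878] rms 0.7666486848194172 mark [np.float64(497.114697984449), np.float64(2.99608586381801), 50]Traceback (most recent call last):
  File "<stdin>", line 22, in <module>
  File "<stdin>", line 22, in <genexpr>
    return func(*args, **kwargs)
    result = trf(vector_fun.fun, vector_fun.jac, x0, f0, J0, lb, ub, ftol, xtol,
                 gtol, max_nfev, x_scale, loss_function, tr_solver,
                 tr_options.copy(), verbose, callback=callback_wrapped)
    return trf_no_bounds(
        fun, jac, x0, f0, J0, ftol, xtol, gtol, max_nfev, x_scale,
        loss_function, tr_solver, tr_options, verbose, callback=callback)
    J = jac(x)
    self._update_jac()
    ~~~~~~~~~~~~~~~~^^
    self.J = self.jac_wrapped(xp_copy(self.x), f0=self.f)
       
[... 428 characters left out ...]
                      ^^^^^^^^^^^^^^^^^^^^^^
                             mf)
                             ^^^
    df = [f_eval - f0 for f_eval in f_evals]
                                    ^^^^^^^
    f = np.atleast_1d(self.fun(x, *self.args, **self.kwargs))
                      ~~~~~~~~^^^^^^^^^^^^^^^^^^^^^^^^^^^^^^
    return np.atleast_1d(self.fun(x))
                         ~~~~~~~~^^^
    return self.f(x, *self.args, **self.kwargs)
           ~~~~~~^^^^^^^^^^^^^^^^^^^^^^^^^^^^^^
  File "<stdin>", line 19, in res
  File "h.py", line 4, in proj
    i=ctrl.camera_info(c);T=np.linalg.inv(i["world_from_camera"]);K=i["camera_matrix"]
ValueError: time passes only in moves, steps and waits
```

```bash
sed -i '2a CI={c:ctrl.camera_info(c) for c in("top","scene")}' h.py; sed -i 's/i=ctrl.camera_info(c)/i=CI[c]/' h.py
python3 - <<'E'
from h import *
import cv2
from scipy.optimize import least_squares
T={"A":(622,27),"B":(372,178),"C":(494,377),"D":(750,216)}
S={"D":(48,150),"A":(127,335),"B":(413,235)}
loc={"C":(-85,110,20),"D":(-85,-110,20),"A":(85,-110,20),"B":(85,110,20)}
pt={"NE":(611,61),"NW":(433,168),"SE":(693,185)}; ps={"NE":(155,215),"NW":(353,150),"SE":(105,99)}
pl={"NE":(50,-70,99),"NW":(50,70,99),"SE":(-50,-70,99)}
for use in(("top",),("scene",),("top","scene")):
    def res(x):
        c,s=np.cos(x[2]),np.sin(x[2]);r=[]
        f=lambda p:np.array([x[0]+c*p[0]-s*p[1],x[1]+s*p[0]+c*p[1],p[2]])
        for cam,L,Q,m in(("top",loc,T,top),("scene",loc,S,sc),("top",pl,pt,top),("scene",pl,ps,sc)):
            if cam in use:
                for k in Q: r+=list(proj(cam,f(L[k]))[0]-m(*Q[k]))
        return np.array(r)
    best=least_squares(res,[577,-29,.566])
    x=best.x;c,s=np.cos(x[2]),np.sin(x[2]); m=[x[0]-50*c-70*s,x[1]-50*s+70*c,50]
    print(use,x.round(3),"rms",np.sqrt(np.mean(best.fun**2)),"mark",np.round(m,1))
    print(best.fun.reshape(-1,2).round(1).tolist())
for cam in("top","scene"): print(cam,"mark px",proj(cam,m))
for cam,f,p in(("top",top,(68,256)),("scene",sc,(725,152))): print("pin top",back(cam,f(*p),79))
print("stand corners",[np.round(back("top",top(*p),30),1) for p in((83,202),(27,266),(122,332),(173,267))])
ims=[]
for cam in("top","scene"):
    st=np.mean([ctrl.get_image(cam).astype(float) for _ in range(6)],0)[:,:,::-1]
    u,v=proj(cam,m)[0].round().astype(int); k=st[v-20:v+20,u-20:u+20]
    print(cam,u-20,v-20); ims.append(cv2.resize(np.clip(k*1.8,0,255).astype(np.uint8),(400,400),interpolation=cv2.INTER_CUBIC))
cv2.imwrite("pics/bush.png",np.hstack(ims))
E
```

```text
('top',) [ 5.76867e+02 -2.92460e+01  5.66000e-01] rms 0.7666486848194283 mark [497.1   3.   50. ]
[[0.9, -1.4], [-1.1, 0.1], [-0.9, 1.2], [1.3, 0.0], [-0.1, -0.4], [-0.4, 0.3], [0.2, -0.1]]
('scene',) [ 5.82355e+02 -2.98630e+01  5.70000e-01] rms 1.0646737882098083 mark [502.5   2.1  50. ]
[[-1.4, -2.0], [-1.1, 1.1], [2.0, -0.6], [0.4, 0.7], [0.4, -0.1], [-0.2, 0.2]]
('top', 'scene') [ 5.78489e+02 -2.95370e+01  5.68000e-01] rms 1.2773238941883627 mark [498.7   2.6  50. ]
[[0.9, -2.2], [-0.9, -0.7], [-0.6, 0.3], [1.5, -1.0], [-0.8, -3.4], [-0.7, -0.5], [2.3, -1.9], [0.0, -1.3], [-0.2, -0.6], [0.4, -1.2], [0.9, -0.9], [0.8, -1.5], [0.4, -1.2]]
top mark px [[325.52536249 300.64379623]]
scene mark px [[331.84928999 203.81527513]]
pin top [523.69276546 302.81736785  79.        ]
pin top [528.29016382 303.16565627  79.        ]
stand corners [array([568.6, 314.3,  30. ]), array([522., 351.,  30.]), array([476., 279.,  30.]), array([522.3, 245.8,  30. ])]
top 306 281
scene 312 184
```

View pics/bush.png

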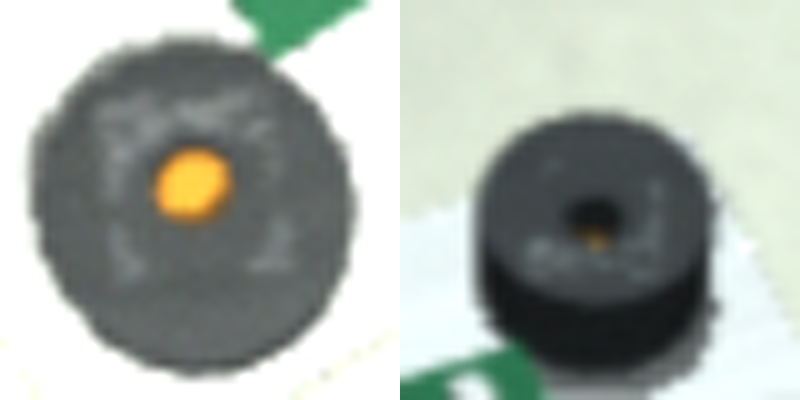

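Both views show the hole directly: a dark opening with the orange stop inside. It is about 3–4 mm from the bushing centre toward world +x, at crop (194,181) in the top view and (594,223) in the scene view. I'll go to the pin with the tool aligned to the world axes.

```bash
cat >> h.py <<'E'
from scipy.spatial.transform import Rotation as R
def shift(target):
    o=ctrl.get_obs();M=R.from_rotvec(o["orientation"]).as_matrix()
    W=np.array([[-1,0,0],[0,1,0],[0,0,-1.]]).T
    print("t",round(o["t"],2),"pos",o["ee_pos"].round(2),"F",o["ft_force"].round(2),"M",o["moment"].round(3),"w",round(o["width"],2))
    print("shift",(M.T@(np.array(target)-o["ee_pos"])).round(2),"turn",R.from_matrix(M.T@W).as_rotvec().round(4))
E
python3 - <<'E'
from h import *
g=lambda c,u,v,z:back(c,((u+.5)/10-.5+(306 if c=="top" else 312),(v+.5)/10-.5+(281 if c=="top" else 184)),z).round(1)
print("hole top",g("top",194,181,50),"scene",g("scene",194,223,50))
print("centre top",g("top",192,200,50),"scene",g("scene",197,207,50))
print("orange top z36",g("top",193,185,36))
shift([526,303,130])
E
```

```text
hole top [502.1   3.6  50. ] scene [504.8   1.5  50. ]
centre top [498.8   3.9  50. ] scene [500.2   1.4  50. ]
orange top z36 [502.6   4.1  36. ]
t 1.4 pos [204.74 590.49 222.68] F [ 0.01  0.55 -0.59] M [ 0.01  -0.035 -0.063] w 87.84
shift [-397.72 -166.37   92.69] turn [-0.      0.     -0.3338]
```

```bash
python3 -m creep '[{"translation":[-50,-21,0],"angular":[0,0,-0.04],"jaw":1},{"translation":[-105,-44,10],"angular":[0,0,-0.1],"jaw":1},{"translation":[-160,-67,25],"angular":[0,0,-0.16],"jaw":1},{"translation":[-215,-90,40],"angular":[0,0,-0.22],"jaw":1},{"translation":[-270,-113,55],"angular":[0,0,-0.28],"jaw":1},{"translation":[-325,-136,70],"angular":[0,0,-0.3338],"jaw":1},{"translation":[-372,-156,85],"angular":[0,0,-0.3338],"jaw":1},{"translation":[-397.7,-166.4,92.7],"angular":[0,0,-0.3338],"jaw":1}]'
python3 - <<'E'
from h import *
shift([526,303,43.3])
E
```

```text
t: 2.4
ee_pos: [527.5, 300.9, 129.2]
orientation: [-0.003, -3.141, 0.001]
ft_force: [0.2, -0.4, -0.7]
width: 87.6
grasp_force: 0.0
t 2.4 pos [527.53 300.86 129.2 ] F [ 0.16 -0.39 -0.68] M [ 0.026  0.007 -0.018] w 87.6
shift [ 1.5   2.17 85.9 ] turn [-0.0004 -0.0004 -0.0021]
```

```bash
python3 -m creep '[{"translation":[0,0,20],"angular":[0,0,0],"jaw":1},{"translation":[0,0,45],"angular":[0,0,0],"jaw":1},{"translation":[0,0,70],"angular":[0,0,0],"jaw":1},{"translation":[0,0,83],"angular":[0,0,0],"jaw":1},{"translation":[0,0,86.7],"angular":[0,0,0],"jaw":1},{"translation":[0,0,86.7],"angular":[0,0,0],"jaw":1},{"translation":[0,0,86.7],"angular":[0,0,0],"jaw":1},{"translation":[0,0,86.7],"angular":[0,0,0],"jaw":1}]'
python3 - <<'E'
from h import *
import cv2
shift([526,303,43.3])
i=ctrl.get_image("scene");j=ctrl.get_image("top")
shift([526,303,43.3])
u,v=proj("scene",[526,303,60])[0].astype(int);a=i[v-35:v+35,u-35:u+35]
u,v=proj("top",[526,303,60])[0].astype(int);b=j[v-35:v+35,u-35:u+35]
cv2.imwrite("pics/g1.png",cv2.resize(np.hstack([a,b])[:,:,::-1],(800,400),interpolation=cv2.INTER_CUBIC))
E
```

```text
t: 3.4
ee_pos: [526.4, 303.2, 44.0]
orientation: [0.0, 3.141, 0.001]
ft_force: [-0.3, -0.1, 0.4]
width: 87.9
grasp_force: 0.0
t 3.4 pos [526.38 303.19  44.02] F [-0.28 -0.06  0.41] M [0.018 0.027 0.056] w 87.93
shift [ 0.38 -0.19  0.72] turn [ 0.0006  0.0011 -0.    ]
t 3.5 pos [526.26 303.1   43.8 ] F [-1.16 -0.13  0.3 ] M [ 0.004 -0.025 -0.043] w 87.76
shift [ 0.26 -0.1   0.5 ] turn [ 0.0004  0.0008 -0.0002]
```

View pics/g1.png

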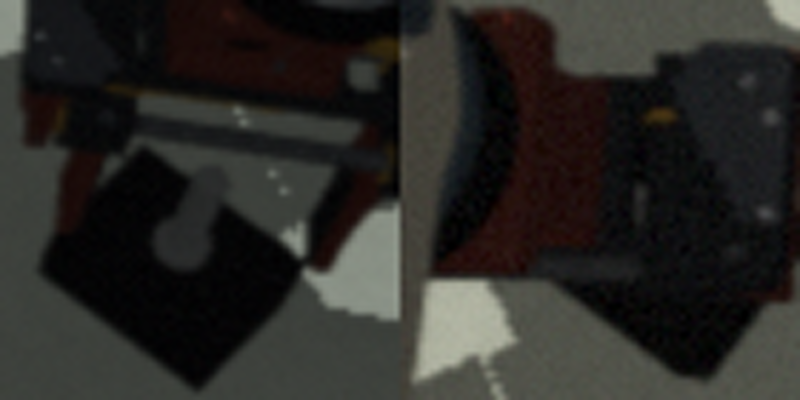

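The pin handle sits centred between the fingers (tips near (65,240) and (318,268), handle foot near (189,228)). Closing.

```bash
python3 -m creep '[{"translation":[0,0,0],"angular":[0,0,0],"jaw":0.5},{"translation":[0,0,0],"angular":[0,0,0],"jaw":0.2},{"translation":[0,0,0],"angular":[0,0,0],"jaw":0},{"translation":[0,0,0],"angular":[0,0,0],"jaw":0},{"translation":[0,0,0],"angular":[0,0,0],"jaw":0},{"translation":[0,0,0],"angular":[0,0,0],"jaw":0},{"translation":[0,0,0],"angular":[0,0,0],"jaw":0},{"translation":[0,0,0],"angular":[0,0,0],"jaw":0}]'
python3 - <<'E'
from h import *
shift([526,303,43.3])
E
```

```text
t: 4.5
ee_pos: [526.0, 302.9, 43.2]
orientation: [-0.0, -3.142, 0.0]
ft_force: [-0.2, -0.3, -0.4]
width: 13.4
grasp_force: 30.0
t 4.5 pos [525.96 302.94  43.25] F [-0.2  -0.3  -0.39] M [ 0.049 -0.074  0.036] w 13.44
shift [-0.04  0.06 -0.05] turn [-0.0001 -0.0001 -0.    ]
```

```bash
python3 -m creep '[{"translation":[0,0,-10],"angular":[0,0,0],"jaw":0},{"translation":[0,0,-30],"angular":[0,0,0],"jaw":0},{"translation":[0,0,-55],"angular":[0,0,0],"jaw":0},{"translation":[0,0,-80],"angular":[0,0,0],"jaw":0},{"translation":[2,-30,-97],"angular":[0,0,0],"jaw":0},{"translation":[6,-70,-97],"angular":[0,0,0],"jaw":0},{"translation":[10,-115,-97],"angular":[0,0,0],"jaw":0},{"translation":[13,-160,-97],"angular":[0,0,0],"jaw":0}]'
python3 -m creep '[{"translation":[3,-45,0],"angular":[0,0,0],"jaw":0},{"translation":[5,-85,0],"angular":[0,0,0],"jaw":0},{"translation":[7,-115,0],"angular":[0,0,0],"jaw":0},{"translation":[9.5,-134,0],"angular":[0,0,0],"jaw":0},{"translation":[9.5,-140.4,10],"angular":[0,0,0],"jaw":0},{"translation":[9.5,-140.4,25],"angular":[0,0,0],"jaw":0},{"translation":[9.5,-140.4,37],"angular":[0,0,0],"jaw":0},{"translation":[9.5,-140.4,42],"angular":[0,0,0],"jaw":0}]'
python3 - <<'E'
from h import *
import cv2
shift([503.5,2.6,98.3])
i=np.mean([ctrl.get_image("scene").astype(float) for _ in range(4)],0)
shift([503.5,2.6,98.3])
u,v=proj("scene",[503.5,2.6,60])[0].astype(int);a=i[v-30:v+30,u-40:u+40]
print(u-40,v-30)
cv2.imwrite("pics/h1.png",cv2.resize(np.clip(a*1.8,0,255).astype(np.uint8)[:,:,::-1],(800,600),interpolation=cv2.INTER_CUBIC))
E
```

```text
t: 5.5
ee_pos: [513.2, 141.9, 142.0]
orientation: [-0.001, 3.14, 0.001]
ft_force: [0.3, -0.3, -0.5]
width: 13.5
grasp_force: 30.0
t: 6.5
ee_pos: [502.8, 3.2, 96.9]
orientation: [0.002, -3.139, -0.0]
ft_force: [-0.8, 0.1, -1.1]
width: 13.4
grasp_force: 30.0
t 6.5 pos [502.78   3.24  96.9 ] F [-0.83  0.11 -1.1 ] M [-0.014 -0.045  0.013] w 13.38
shift [-0.72 -0.64 -1.4 ] turn [ 0.0001 -0.0021  0.001 ]
t 6.7 pos [503.55   2.9   98.17] F [ 0.94 -0.31 -0.59] M [ 0.059 -0.017  0.015] w 13.11
shift [ 0.05 -0.3  -0.13] turn [ 0.     -0.0002  0.0005]
291 172
```

View pics/h1.png

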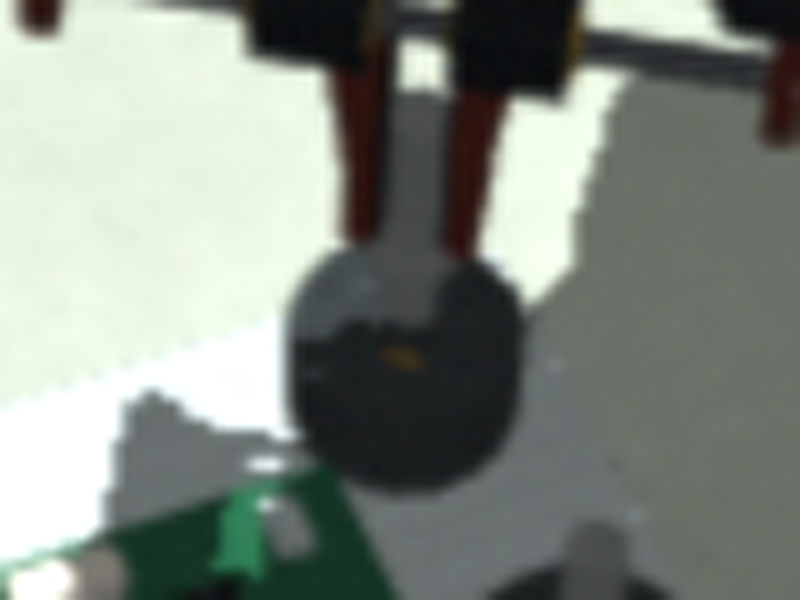

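Run:
```python
from h import *
import cv2
i=np.mean([ctrl.get_image("scene").astype(float) for _ in range(8)],0)
shift([503.5,2.6,98.3])
a=i[190:220,312:352]
for z in(63,50): print(z,((proj("scene",[503.6,2.75,z])[0]-[312,190]+.5)*20-.5).round(0))
print("hole px",((np.array([331.4,206.3])-[312,190]+.5)*20-.5))
x=cv2.resize(np.clip(a*2.5,0,255).astype(np.uint8)[:,:,::-1],(800,600),interpolation=cv2.INTER_CUBIC)
cv2.imwrite("pics/h2.png",x)
```

```text
t 7.1 pos [503.58   2.57  98.48] F [-0.49  0.5  -0.78] M [ 0.02   0.017 -0.029] w 13.42
shift [0.08 0.03 0.18] turn [ 0.      0.0004 -0.0001]
63 [405. 252.]
50 [401. 320.]
hole px [397.5 335.5]
```

View pics/h2.png

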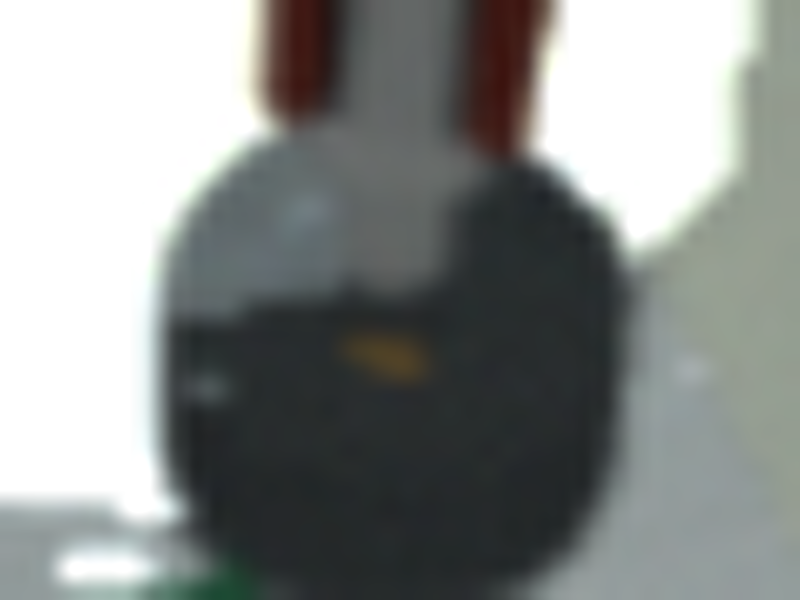

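Zoomed view: the foot (centre about (397,255), reaching about (394,323) at bushing level) is within 1 mm of the hole (about (388,329)). I'll shift (+0.8, −0.7) mm in world axes and lower gently.

```bash
python3 -m creep '[{"translation":[-0.8,-0.7,3],"angular":[0,0,0],"jaw":0},{"translation":[-0.8,-0.7,7],"angular":[0,0,0],"jaw":0},{"translation":[-0.8,-0.7,10],"angular":[0,0,0],"jaw":0},{"translation":[-0.8,-0.7,12],"angular":[0,0,0],"jaw":0},{"translation":[-0.8,-0.7,12.5],"angular":[0,0,0],"jaw":0},{"translation":[-0.8,-0.7,13],"angular":[0,0,0],"jaw":0},{"translation":[-0.8,-0.7,13.4],"angular":[0,0,0],"jaw":0},{"translation":[-0.8,-0.7,13.8],"angular":[0,0,0],"jaw":0}]'
python3 - <<'E'
from h import *
shift([504.3,1.9,84.5])
E
```

```text
t: 8.1
ee_pos: [504.3, 1.9, 84.5]
orientation: [-0.0, 3.142, -0.0]
ft_force: [-0.3, -0.3, 0.2]
width: 13.7
grasp_force: 30.0
t 8.1 pos [504.29   1.88  84.52] F [-0.29 -0.27  0.17] M [ 0.065 -0.046  0.023] w 13.65
shift [-0.01  0.02  0.02] turn [-0.      0.0001  0.    ]
```

Commanded 0.8 mm past nominal contact with no force, so continue slowly.

```bash
python3 -m creep '[{"translation":[0,0,0.3],"angular":[0,0,0],"jaw":0},{"translation":[0,0,0.6],"angular":[0,0,0],"jaw":0},{"translation":[0,0,0.9],"angular":[0,0,0],"jaw":0},{"translation":[0,0,1.2],"angular":[0,0,0],"jaw":0},{"translation":[0,0,1.4],"angular":[0,0,0],"jaw":0},{"translation":[0,0,1.6],"angular":[0,0,0],"jaw":0},{"translation":[0,0,1.8],"angular":[0,0,0],"jaw":0},{"translation":[0,0,2],"angular":[0,0,0],"jaw":0}]'
python3 - <<'E'
from h import *
shift([504.3,1.9,82.5])
E
```

```text
t: 9.1
ee_pos: [504.3, 1.9, 82.5]
orientation: [-0.0, 3.142, 0.0]
ft_force: [-0.2, -0.0, -0.4]
width: 13.5
grasp_force: 30.0
t 9.1 pos [504.29   1.9   82.47] F [-0.17 -0.01 -0.45] M [ 0.072  0.011 -0.018] w 13.53
shift [-0.01  0.   -0.03] turn [0. 0. 0.]
```

The pin is in the hole, about 3 mm deep. The stop should come at TCP z of about 71.

```bash
python3 -m creep '[{"translation":[0,0,1],"angular":[0,0,0],"jaw":0},{"translation":[0,0,2],"angular":[0,0,0],"jaw":0},{"translation":[0,0,3],"angular":[0,0,0],"jaw":0},{"translation":[0,0,4],"angular":[0,0,0],"jaw":0},{"translation":[0,0,5],"angular":[0,0,0],"jaw":0},{"translation":[0,0,6],"angular":[0,0,0],"jaw":0},{"translation":[0,0,7],"angular":[0,0,0],"jaw":0},{"translation":[0,0,8],"angular":[0,0,0],"jaw":0}]'
python3 - <<'E'
from h import *
shift([504.3,1.9,74.5])
E
```

```text
t: 10.1
ee_pos: [504.3, 1.9, 74.4]
orientation: [-0.0, -3.142, -0.0]
ft_force: [0.1, 0.4, -0.2]
width: 13.2
grasp_force: 30.0
t 10.1 pos [504.26   1.89  74.41] F [ 0.05  0.4  -0.22] M [0.037 0.015 0.016] w 13.18
shift [-0.04  0.01 -0.09] turn [ 0. -0. -0.]
```

```bash
python3 -m creep '[{"translation":[0,0,1],"angular":[0,0,0],"jaw":0},{"translation":[0,0,2],"angular":[0,0,0],"jaw":0},{"translation":[0,0,3],"angular":[0,0,0],"jaw":0},{"translation":[0,0,3.6],"angular":[0,0,0],"jaw":0},{"translation":[0,0,4.2],"angular":[0,0,0],"jaw":0},{"translation":[0,0,4.8],"angular":[0,0,0],"jaw":0},{"translation":[0,0,5.4],"angular":[0,0,0],"jaw":0},{"translation":[0,0,6],"angular":[0,0,0],"jaw":0}]'
python3 - <<'E'
from h import *
shift([504.3,1.9,68.5])
E
```

```text
t: 11.1
ee_pos: [504.4, 1.9, 68.5]
orientation: [-0.0, 3.141, -0.0]
ft_force: [-0.7, 0.4, 4.5]
width: 13.5
grasp_force: 30.0
t 11.1 pos [504.37   1.87  68.51] F [-0.67  0.35  4.49] M [ 0.133  0.22  -0.033] w 13.55
shift [0.07 0.03 0.01] turn [-0.      0.0002  0.    ]
```

```bash
python3 -m creep '[{"translation":[0,0,0.6],"angular":[0,0,0],"jaw":0},{"translation":[0,0,1.2],"angular":[0,0,0],"jaw":0},{"translation":[0,0,1.8],"angular":[0,0,0],"jaw":0},{"translation":[0,0,2.4],"angular":[0,0,0],"jaw":0},{"translation":[0,0,3],"angular":[0,0,0],"jaw":0},{"translation":[0,0,3.5],"angular":[0,0,0],"jaw":0},{"translation":[0,0,4],"angular":[0,0,0],"jaw":0},{"translation":[0,0,4.5],"angular":[0,0,0],"jaw":0}]'
python3 - <<'E'
from h import *
shift([504.3,1.9,64.0])
E
```

```text
t: 12.1
ee_pos: [504.3, 1.9, 64.0]
orientation: [-0.0, 3.142, -0.0]
ft_force: [-1.3, 0.7, 5.1]
width: 13.0
grasp_force: 30.0
t 12.1 pos [504.32   1.87  63.96] F [-1.28  0.66  5.07] M [ 0.057  0.124 -0.032] w 13.03
shift [ 0.02  0.03 -0.04] turn [-0.      0.0001  0.    ]
```

```bash
python3 -m creep '[{"translation":[0,0,0.1],"angular":[0,0,0],"jaw":0},{"translation":[0,0,0.2],"angular":[0,0,0],"jaw":0},{"translation":[0,0,0.3],"angular":[0,0,0],"jaw":0},{"translation":[0,0,0.4],"angular":[0,0,0],"jaw":0},{"translation":[0,0,0.5],"angular":[0,0,0],"jaw":0},{"translation":[0,0,0.6],"angular":[0,0,0],"jaw":0},{"translation":[0,0,0.6],"angular":[0,0,0],"jaw":0},{"translation":[0,0,0.6],"angular":[0,0,0],"jaw":0}]'
python3 - <<'E'
from h import *
shift([504.3,1.9,63.4])
E
```

```text
t: 13.1
ee_pos: [504.3, 1.9, 63.4]
orientation: [0.0, 3.142, 0.0]
ft_force: [-0.5, -0.1, 3.9]
width: 13.6
grasp_force: 30.0
t 13.1 pos [504.29   1.88  63.37] F [-0.48 -0.09  3.9 ] M [0.03  0.044 0.033] w 13.57
shift [-0.01  0.02 -0.03] turn [ 0.  0. -0.]
```

Not seated yet; inch down in 0.05 mm rows until the force rises.

```bash
python3 -m creep '[{"translation":[0,0,0.05],"angular":[0,0,0],"jaw":0},{"translation":[0,0,0.1],"angular":[0,0,0],"jaw":0},{"translation":[0,0,0.15],"angular":[0,0,0],"jaw":0},{"translation":[0,0,0.2],"angular":[0,0,0],"jaw":0},{"translation":[0,0,0.25],"angular":[0,0,0],"jaw":0},{"translation":[0,0,0.3],"angular":[0,0,0],"jaw":0},{"translation":[0,0,0.3],"angular":[0,0,0],"jaw":0},{"translation":[0,0,0.3],"angular":[0,0,0],"jaw":0}]'
```

```text
t: 14.1
ee_pos: [504.3, 1.9, 63.2]
orientation: [0.0, 3.142, -0.0]
ft_force: [-0.0, -0.2, 5.7]
width: 13.5
grasp_force: 30.0
```

Run:
```python
from h import *
shift([504.3,1.9,63.1])
```

```text
t 14.1 pos [504.31   1.87  63.15] F [-0.03 -0.19  5.66] M [0.063 0.061 0.053] w 13.48
shift [0.01 0.03 0.05] turn [-0.      0.0001 -0.    ]
```

```bash
python3 -m creep '[{"translation":[0,0,0.04],"angular":[0,0,0],"jaw":0},{"translation":[0,0,0.08],"angular":[0,0,0],"jaw":0},{"translation":[0,0,0.12],"angular":[0,0,0],"jaw":0},{"translation":[0,0,0.16],"angular":[0,0,0],"jaw":0},{"translation":[0,0,0.2],"angular":[0,0,0],"jaw":0},{"translation":[0,0,0.2],"angular":[0,0,0],"jaw":0},{"translation":[0,0,0.2],"angular":[0,0,0],"jaw":0},{"translation":[0,0,0.2],"angular":[0,0,0],"jaw":0}]'
```

```text
t: 15.1
ee_pos: [504.4, 1.9, 63.1]
orientation: [0.0, 3.141, 0.0]
ft_force: [-1.0, -0.4, 7.5]
width: 13.1
grasp_force: 30.0
```

```bash
python3 -m creep '[{"translation":[0,0,0.04],"angular":[0,0,0],"jaw":0},{"translation":[0,0,0.08],"angular":[0,0,0],"jaw":0},{"translation":[0,0,0.12],"angular":[0,0,0],"jaw":0},{"translation":[0,0,0.16],"angular":[0,0,0],"jaw":0},{"translation":[0,0,0.2],"angular":[0,0,0],"jaw":0},{"translation":[0,0,0.2],"angular":[0,0,0],"jaw":0},{"translation":[0,0,0.2],"angular":[0,0,0],"jaw":0},{"translation":[0,0,0.2],"angular":[0,0,0],"jaw":0}]'
python3 - <<'E'
from h import *
for _ in range(4): ctrl.get_image("top");shift([504.3,1.9,62.7])
E
```

```text
t: 16.1
ee_pos: [504.4, 1.9, 63.1]
orientation: [-0.0, 3.141, -0.0]
ft_force: [-2.0, -0.5, 9.5]
width: 13.5
grasp_force: 30.0
t 16.15 pos [504.41   1.88  63.1 ] F [-1.69 -0.35 10.26] M [0.054 0.349 0.013] w 13.27
shift [0.11 0.02 0.4 ] turn [-0.      0.0003  0.    ]
t 16.2 pos [504.4    1.89  63.09] F [-1.67  0.07  9.  ] M [0.045 0.322 0.045] w 13.44
shift [0.1  0.01 0.39] turn [-0.      0.0003 -0.    ]
t 16.25 pos [504.4    1.89  63.09] F [-1.84 -0.09  9.89] M [0.01  0.316 0.037] w 13.14
shift [0.1  0.01 0.39] turn [-0.      0.0003  0.    ]
t 16.3 pos [504.41   1.88  63.11] F [-0.59  0.    9.04] M [ 0.072  0.31  -0.012] w 13.27
shift [0.11 0.02 0.41] turn [-0.      0.0003 -0.    ]
```

```bash
python3 -m creep '[{"translation":[0,0,0.1],"angular":[0,0,0],"jaw":0},{"translation":[0,0,0.2],"angular":[0,0,0],"jaw":0},{"translation":[0,0,0.3],"angular":[0,0,0],"jaw":0},{"translation":[0,0,0.4],"angular":[0,0,0],"jaw":0},{"translation":[0,0,0.4],"angular":[0,0,0],"jaw":0},{"translation":[0,0,0.4],"angular":[0,0,0],"jaw":0},{"translation":[0,0,0.4],"angular":[0,0,0],"jaw":0},{"translation":[0,0,0.4],"angular":[0,0,0],"jaw":0}]'
python3 - <<'E'
from h import *
shift([504.3,1.9,62.3])
E
```

```text
t: 17.3
ee_pos: [504.5, 1.9, 63.0]
orientation: [-0.0, 3.141, -0.0]
ft_force: [-2.4, -0.2, 13.5]
width: 13.3
grasp_force: 30.0
t 17.3 pos [504.47   1.89  63.05] F [-2.43 -0.23 13.51] M [0.022 0.489 0.001] w 13.3
shift [0.17 0.01 0.75] turn [-0.      0.0005  0.    ]
```

Seated: z is stalled at 63.05 while the force rises with the command. Relieve the load, open, and retreat straight up.

```bash
python3 -m creep '[{"translation":[0,0,-0.4],"angular":[0,0,0],"jaw":0},{"translation":[0,0,-0.7],"angular":[0,0,0],"jaw":0},{"translation":[0,0,-0.7],"angular":[0,0,0],"jaw":0.3},{"translation":[0,0,-0.7],"angular":[0,0,0],"jaw":0.5},{"translation":[0,0,-0.7],"angular":[0,0,0],"jaw":0.5},{"translation":[0,0,-0.7],"angular":[0,0,0],"jaw":0.5},{"translation":[0,0,-0.7],"angular":[0,0,0],"jaw":0.5},{"translation":[0,0,-0.7],"angular":[0,0,0],"jaw":0.5}]'
python3 -m creep '[{"translation":[0,0,-10],"angular":[0,0,0],"jaw":0.5},{"translation":[0,0,-30],"angular":[0,0,0],"jaw":0.5},{"translation":[0,0,-60],"angular":[0,0,0],"jaw":0.5},{"translation":[0,0,-90],"angular":[0,0,0],"jaw":0.5},{"translation":[0,30,-120],"angular":[0,0,0],"jaw":0.5},{"translation":[0,80,-140],"angular":[0,0,0],"jaw":0.5},{"translation":[0,120,-150],"angular":[0,0,0],"jaw":0.5},{"translation":[0,140,-150],"angular":[0,0,0],"jaw":0.5}]'
python3 - <<'E'
from h import *
import cv2
i=ctrl.get_image("scene");j=ctrl.get_image("top")
shift([504,142,213])
a=cv2.resize(i[170:300,235:395],(400,325),interpolation=cv2.INTER_CUBIC);b=cv2.resize(j[185:335,250:435],(400,325),interpolation=cv2.INTER_CUBIC)
cv2.imwrite("pics/f.png",np.hstack([a,b])[:,:,::-1])
E
```

```text
t: 18.3
ee_pos: [504.3, 1.9, 63.0]
orientation: [-0.0, -3.142, 0.0]
ft_force: [0.2, -0.1, 0.6]
width: 44.1
grasp_force: 0.0
t: 19.3
ee_pos: [504.7, 143.6, 214.4]
orientation: [-0.003, 3.139, 0.001]
ft_force: [1.5, 0.2, -0.3]
width: 43.9
grasp_force: 0.0
t 19.4 pos [504.09 143.03 213.01] F [-0.4  -0.96  0.44] M [ 0.03  -0.01  -0.007] w 43.98
shift [ 0.09 -1.03  0.01] turn [0.     0.0002 0.0023]
```

View pics/f.png

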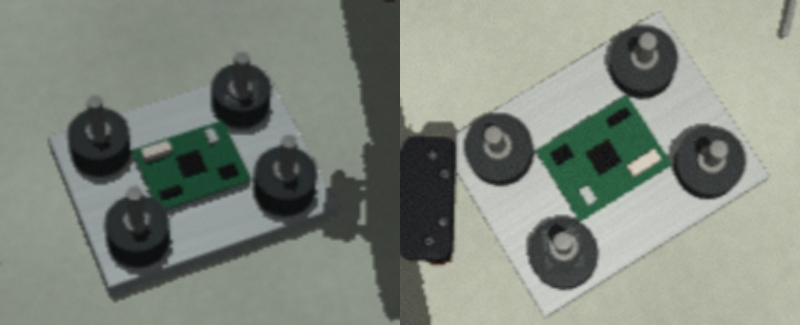

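The fourth pin (at (241,75) in the scene half and (563,243) in the top half) stands upright at the same height as the others, and the gripper is clear of it.

```bash
python3 -c "
from workcell import ctrl
print(ctrl.close_job())"
```

```text
the job is handed in; nothing more can be done
None
```

The spare pin is pressed home in the empty bushing and released. The highest force I read was about 14 N, the robot clock stood at about 19 s when I handed the job in, and I never went near the spool, mouse or screwdriver.

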